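# Press the loaded slide through the guard window

### The job

One station of the guarded twin slide press holds the blue carrier with a glass slide in it. Reach down through the guard window of that station, gently press its red lever down until the foot bears on the slide, hold it there for two seconds, then let the lever come back up and draw the hand out clear. Do not touch the yellow guard, leave the other station's lever alone, and do not lift or shift the carriers or the things standing around.

Things in the scene. Friction and masses are not known exactly. Their poses are not given: they have to be found in the camera images.
- press: Twin slide press, fixed to the bench: grey base 210 x 250 x 20 mm with two stations 'left' at y = +70 mm and 'right' at y = -70 mm of its own frame. Origin on the bench surface under the base; x is away from the robot at yaw 0, y to its left, z up.
- guard: Yellow painted steel guard over the press, 250 mm wide (y), from x = -95 to +82 mm of the press, top face 110 mm above the bench, closed at the back (-x) and sides, open at the front (+x) where the carriers stick out. Its top plate has one window over each station. Rigid. Origin and axes as the press.
- window_left (a point): Centre of the left window in the yellow guard's top plate, at the plate's top face (110 mm above the bench). The opening is 80 by 80 mm, square to the press's x and y axes; the plate is 6 mm thick.
- window_right (a point): Centre of the right window in the yellow guard's top plate, at the plate's top face (110 mm above the bench). The opening is 80 by 80 mm, square to the press's x and y axes; the plate is 6 mm thick.
- pad_left (a point): Centre of the top face of the left lever's red plastic pad, 36 mm (press x) by 40 mm (press y). With the lever up it lies 16 mm below the top of the guard's top plate and centred under that station's window; it moves with the lever.
- pad_right (a point): Centre of the top face of the right lever's red plastic pad, 36 mm (press x) by 40 mm (press y). With the lever up it lies 16 mm below the top of the guard's top plate and centred under that station's window; it moves with the lever.
- lever_left (a joint): Left lever (+y station). 0 rad = up, grows as its pad is pressed down; a spring brings it back to 0. The pad needs about 0.8 N to start and 3 N at 0.18 rad (pad down 18 mm), where the foot meets a loaded slide; then it is stiff and any harder push bears on the slide. Hard stop 0.26 rad. Hinge level along the press's y, 100 mm from the pad's centre towards -x, under the guard.
- lever_right (a joint): Right lever (-y station). 0 rad = up, grows as its pad is pressed down; a spring brings it back to 0. The pad needs about 0.8 N to start and 3 N at 0.18 rad (pad down 18 mm), where the foot meets a loaded slide; then it is stiff and any harder push bears on the slide. Hard stop 0.26 rad. Hinge level along the press's y, 100 mm from the pad's centre towards -x, under the guard.
- foot_left: Rubber-tipped steel foot under the pad of the left lever, 18 mm across the tip, on a stiff spring in the lever (gives up to 4 mm at 12 N). It comes down on the slide when the lever is pressed. Origin inside the lever, 110 mm from the hinge.
- foot_right: Rubber-tipped steel foot under the pad of the right lever, 18 mm across the tip, on a stiff spring in the lever (gives up to 4 mm at 12 N). It comes down on the slide when the lever is pressed. Origin inside the lever, 110 mm from the hinge.
- carrier_loaded: Blue plastic slide carrier, 115 x 36 x 6 mm, 50 g, with a 2 mm thick glass slide (76 x 26 mm, white label end, pink specimen spot) lying in it. Lies loose in the left or the right station, its end 48 mm out of the guard's open front (+x). Origin at the centre of its underside, 43 mm towards +x from its station's window centre, 20 mm above the bench; x along its length.
- carrier_empty: Grey plastic slide carrier of the same outline (115 x 36 x 6 mm), an open frame with no slide in it; it lies in the same way in the other station. Origin at the centre of its underside.
- oil_bottle: Small closed amber glass bottle, 32 mm across, 75 mm high, standing loose on the bench beside the press. Origin at the centre of its underside.
- slide_box: Green plastic slide box, 95 x 50 x 30 mm, loose on the bench beside the press. Origin at the centre of its underside.
- stain_jar: Small closed glass jar with white cap, 44 mm across, 50 mm high, loose on the bench beside the press. Origin at the centre of its underside.
Not all that is in view belongs to the job. Leave any black or green look-alike of the stain_jar alone.

How it is judged:
On the way, in this order (a step that is already met when the one before it is completed fails the run):
1. the lever over the loaded slide is pressed until its foot bears on the slide, and held so for 1.5 s (((horizontal distance between carrier_loaded and window_left below 0.07 m and value of joint lever_left above 0.15 rad and contact force between foot_left and carrier_loaded above 1 N) or (horizontal distance between carrier_loaded and window_right below 0.07 m and value of joint lever_right above 0.15 rad and contact force between foot_right and carrier_loaded above 1 N))), for 1.5 s.
2. the lever is let back up (((horizontal distance between carrier_loaded and window_left below 0.07 m and value of joint lever_left below 0.03 rad) or (horizontal distance between carrier_loaded and window_right below 0.07 m and value of joint lever_right below 0.03 rad))), for 0.2 s.
At the end, for the whole second after the job is handed in: After the pressed slide was held for at least 1.5 s, both levers are back up (below 0.03 rad), the carriers lie where they were (within 8 mm) and at rest, and the bottle, box and jar stand where they were (within 12 mm, upright within 0.15 rad) (value of joint each of lever_left, lever_right below 0.03 rad and (horizontal distance between carrier_loaded and window_left below 0.07 m or horizontal distance between carrier_loaded and window_right below 0.07 m) and distance of each of oil_bottle, slide_box, stain_jar from where it was at the start of the episode below 0.012 m and angle between each of oil_bottle, slide_box, stain_jar's own z axis and vertical below 0.15 rad and distance of each of carrier_loaded, carrier_empty from where it was at the start of the episode below 0.008 m and linear speed of carrier_loaded below 0.01 m/s); the robot touches nothing.
It fails at once if the robot touches the yellow guard (contact force between any of the fingers, the arm and guard above 0.3 N).
It fails at once if the lever of the other station is pressed (more than 0.08 rad) ((horizontal distance between carrier_loaded and window_left below 0.07 m and value of joint lever_right above 0.08 rad) or (horizontal distance between carrier_loaded and window_right below 0.07 m and value of joint lever_left above 0.08 rad)).
It fails at once if the slide is crushed (foot force above 60 N) (contact force between any of foot_left, foot_right and carrier_loaded above 60 N).
It fails at once if a carrier is lifted or shifted by more than 8 mm (distance of any of carrier_loaded, carrier_empty from where it was at the start of the episode above 0.008 m).
It fails at once if a thing standing around is lifted, tipped or pushed by more than 12 mm (distance of any of oil_bottle, slide_box, stain_jar from where it was at the start of the episode above 0.012 m or angle between any of oil_bottle, slide_box, stain_jar's own z axis and vertical above 0.3 rad).
It also fails if it takes over 32 s, if anything falls off the work surface, if the arm or the gripper's body presses on something with over 40 N, if the wrist force passes 120 N, or if a joint passes its speed limit or range.

### The arm

A 6-joint arm with a two-finger parallel gripper is mounted at the origin on the work surface. World frame = base frame: x ahead of the robot, y to its left, z up, the work surface at z = 0. Lengths are in m, angles in rad, forces in N, time in s.
With the tool pointing down it reaches from about 0.35 to 0.775 m from the base axis. Payload 7.3 kg.
Tool frame: the origin (TCP) lies between the finger pads; the fingertips stand 8 mm ahead of it and the grasp point (between the pads) lies 11 mm behind it (robot.nose_length is the distance from the TCP to the fingertips, in m); z points along the fingers, y is the line along which they close (so a half turn about z gives the same grasp; the last joint's range is limited). The gripper opens to 92 mm and grips with 3 to 60 N. Pads are 19 mm wide; open, the fingers measure 130 mm over their backs; the gripper's body (75 mm by 190 mm) begins 47 mm behind the grasp point.
Start: joints at [1.083, 0.342, 1.524, -0, 1.275, -0.146], TCP at [0.176, 0.495, 0.235] pointing down, gripper open.
Joint ranges: [-2.53, 2.53], [-0.77, 2.02], [0.04, 2.7], [-1, 4.14], [0.28, 2.66], [-3.11, 3.11]. Speed limits (rad/s): [2.57, 2.57, 3.14, 3.14, 3.14, 3.14].

### API

Orientations are given as [roll, pitch, yaw] about the fixed x, y, z axes, in that order (R = Rz(yaw) Ry(pitch) Rx(roll)).
In Python, from cell import robot gives the robot as it stands. The module is installed in compiled form; this text tells all that it offers.
- The arm moves only by the shell command python3 -m jog 'ROWS' [FORCE]. ROWS is JSON, a list that holds one entry, the list of rows, each a list of 5 numbers: the gripper's target within -1 to 1 (fully open at 1, half-way at 0, shut at -1), then the shift along the tool's x, y, z in m, then the turn about the tool's z in rad. A call has 1 to 5 rows; each row is the pose to reach, as a shift and turn from the pose commanded when the call began, along the tool's axes at that moment; what a row does not reach only later rows make up. A row lasts 1/12 s, in which the tool goes at most 41.7 mm and 7.16 degrees, less where a joint would pass 70% of its speed; a pose out of reach is approached as far as the arm can. A call with a gripper value outside its range is refused whole. The fingers move at their own pace and stop on an object; FORCE is the grip in N (left out, the last holds). Time passes only in rows, so rows that repeat a pose let the fingers close. It gives the time, the measured TCP pose, the force, the opening and the grip force at its end, in the units of the state.
- robot.observe(): the state, without advancing time (a new reading comes with each control period).
- robot.read_camera(name): name is "scene" or "top"; returns the picture (420x560x3 uint8, red, green, blue); there is no depth.
- robot.camera_model(name): a dict with "camera_matrix" (3x3 intrinsics, pixels), "dist_coeffs" ([k1, k2, p1, p2, k3] as OpenCV has them; the pictures are not rectified), "position" and "attitude" of the camera in the world. Camera axes: x right, y down, z forward; pixel columns grow to the right and rows downward; lengths in m; the calibration is good to about 2 mm. A picture is of the moment at which its call begins. camera_model takes no time and is no camera call.
- robot.hand_in(): hands the job in; it is judged then, once.
The state is a dict: "time": time; "qpos": joint angles; "qvel": joint speeds; "joint_efforts": joint torques, N m; "tool_pos": TCP position; "tool_rot": TCP orientation; "contact_force": force on the tool from outside, world axes, zero at the start; "torque": the same for the moment, N m; "opening": finger opening in m; "grip_force": force on a finger pad.
Only numpy, scipy, OpenCV 4.12 (cv2) and the standard library are available. Lean on these libraries where they do the work, as an engineer would, in place of code of your own. Each camera call takes 0.05 s, during which the arm holds its last target. There are 200 camera calls.

## Working session

There is one attempt and no reset: what is moved stays moved. The work goes in short steps, Python scripts to look and compute and a shell command to move; the robot and the scene stay as the last step left them, time stands still between calls to the robot, and variables do not carry over. Pictures are saved under pics/ and viewed, at most 10 in all, crops included, and the job is handed in when it is done.

```bash
mkdir -p pics
python3 - <<'E'
from cell import robot
import cv2
for n in("top","scene"):
    cv2.imwrite(f"pics/{n}0.png",robot.read_camera(n)[:,:,::-1]); print(robot.camera_model(n))
s=robot.observe();print(s["time"],s["tool_pos"],s["tool_rot"],s["opening"],robot.nose_length)
E
```

```text
{'camera_matrix': array([[437.85686363,   0.        , 284.8022597 ],
       [  0.        , 437.85686363, 215.14996438],
       [  0.        ,   0.        ,   1.        ]]), 'dist_coeffs': array([-0.0975632,  0.       ,  0.       ,  0.       ,  0.       ]), 'position': array([0.43811752, 0.00308113, 0.87052769]), 'attitude': array([-2.95015099e+00, -1.13126948e-04, -1.56270312e+00])}
{'camera_matrix': array([[484.79992126,   0.        , 270.56158927],
       [  0.        , 484.79992126, 208.48978768],
       [  0.        ,   0.        ,   1.        ]]), 'dist_coeffs': array([-0.11856259,  0.        ,  0.        ,  0.        ,  0.        ]), 'position': array([ 1.32296498, -0.31692045,  0.59199446]), 'attitude': array([-2.1045509 ,  0.02477878,  1.1573637 ])}
0.1 [0.17579956 0.49432456 0.23411998] [-3.14024835e+00 -1.64364315e-04  2.79981940e+00] 0.09168276894910732 0.008
```

View pics/top0.png

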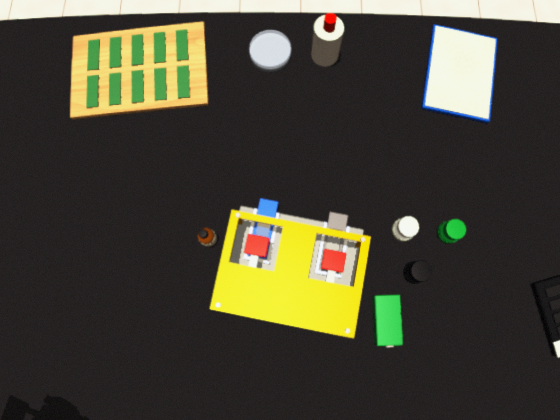

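View pics/scene0.png

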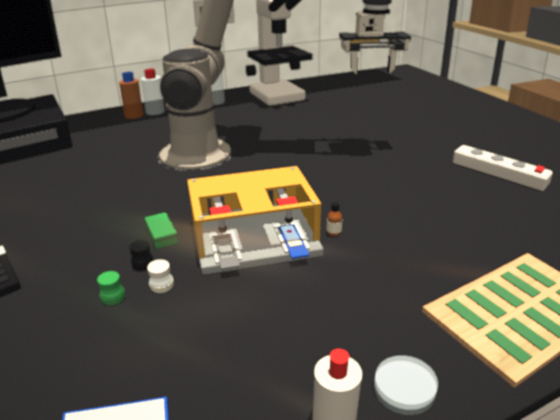

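The blue carrier is at (268,207) in the top view, on the image's left. That is +y, so it is the left station. I'll enlarge the press for corner readings.

Run:
```python
import cv2
i=cv2.imread("pics/top0.png")[195:345,195:385]
cv2.imwrite("pics/crop1.png",cv2.resize(i,None,fx=4,fy=4,interpolation=cv2.INTER_CUBIC))
```

```text
(no output)
```

View pics/crop1.png

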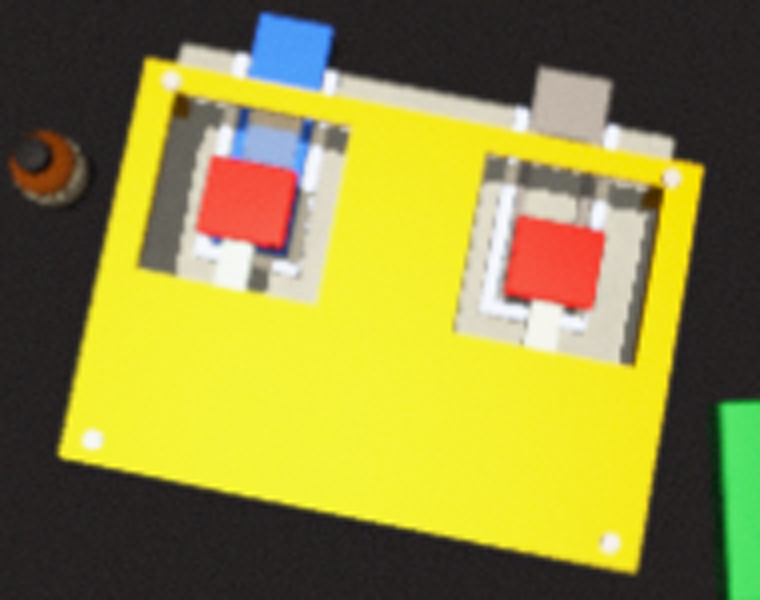

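The loaded station is left. Crop pixels read: plate corners (146,58), (704,165), (637,574), (60,458). Left window corners: (178,95), (352,127), (318,303), (137,268). Red pad centre: (248,202).

```bash
cat > h.py <<'E'
import numpy as np,cv2
from scipy.spatial.transform import Rotation as R
from cell import robot
def p2w(n,px,z):
    m=robot.camera_model(n)
    u=cv2.undistortPoints(np.array(px,float).reshape(-1,1,2),m["camera_matrix"],m["dist_coeffs"]).reshape(-1,2)
    d=R.from_euler("xyz",m["attitude"]).apply(np.c_[u,np.ones(len(u))])
    return m["position"]+d*((z-m["position"][2])/d[:,2])[:,None]
def proj(n,P):
    m=robot.camera_model(n);r=R.from_euler("xyz",m["attitude"]).inv()
    return cv2.projectPoints(r.apply(np.array(P)-m["position"]),np.zeros(3),np.zeros(3),m["camera_matrix"],m["dist_coeffs"])[0].reshape(-1,2)
E
python3 - <<'E'
from h import *
c=lambda a:(np.array(a)+.5)/4-.5+195
P=p2w("top",c([(146,58),(704,165),(637,574),(60,458)]),.11)[:,:2]
L=p2w("top",c([(178,95),(352,127),(318,303),(137,268)]),.11)[:,:2]
W=p2w("top",c([(487,152),(665,186),(634,366),(455,332)]),.11)[:,:2]
pad=p2w("top",c([(248,202)]),.094)[0,:2]
n=np.linalg.norm
for Q in(P,L,W): print([round(n(Q[i]-Q[i-1]),4) for i in range(4)],Q.mean(0))
# rigid fit: guard and windows in press frame
M=[(.082,.125),(.082,-.125),(-.095,-.125),(-.095,.125)]
sq=[(.04,.04),(.04,-.04),(-.04,-.04),(-.04,.04)]
from scipy.optimize import least_squares
def f(p):
    Rm=np.array([[np.cos(p[2]),-np.sin(p[2])],[np.sin(p[2]),np.cos(p[2])]])
    A=np.array(M+[(a+p[3],b+.07) for a,b in sq]+[(a+p[3],b-.07) for a,b in sq])
    return (A@Rm.T+p[:2]-np.r_[P,L,W]).ravel()
r=least_squares(f,[.4,0,0,.03]);p=r.x
print(p,"res",np.abs(r.fun).max())
Rm=np.array([[np.cos(p[2]),-np.sin(p[2])],[np.sin(p[2]),np.cos(p[2])]])
print("win",Rm@[p[3],.07]+p[:2],"pad",pad,"bottle", p2w("top",[(206,239)],0.04))
s=robot.observe();T=R.from_euler("xyz",s["tool_rot"])
w=Rm@[p[3],.07]+p[:2]
print(T.as_matrix().round(3)); print("shift",T.inv().apply(np.r_[w,.15]-s["tool_pos"]), s["tool_rot"])
E
```

```text
[np.float64(0.1778), np.float64(0.2511), np.float64(0.1784), np.float64(0.2504)] [ 0.48503523 -0.00765823]
[np.float64(0.0782), np.float64(0.0783), np.float64(0.0785), np.float64(0.0802)] [0.53372821 0.05384518]
[np.float64(0.0799), np.float64(0.0795), np.float64(0.0798), np.float64(0.0785)] [ 0.50819043 -0.08329424]
[ 0.49138138 -0.00908396 -0.18449909  0.03011073] res 0.0014322492454125202
win [0.53382287 0.05420408] pad [0.53372939 0.05404622] bottle [[0.55124958 0.15508754 0.04      ]]
[[-0.942  0.335 -0.001]
 [ 0.335  0.942 -0.001]
 [ 0.    -0.001 -1.   ]]
shift [-0.48483975 -0.29455699  0.08443635] [-3.14024835e+00 -1.64364315e-04  2.79981940e+00]
```

The fit is good: 1.4 mm maximum residual, plate 250 x 178 mm, windows about 79 mm. The window centre (0.534, 0.054) agrees with the pad within 0.2 mm. I'll move over at the current height, closing the fingers and turning to the press's yaw.

```bash
python3 -m jog '[[[-1,-0.03,-0.018,0,-0.05],[-1,-0.06,-0.036,0,-0.1],[-1,-0.09,-0.055,0,-0.157],[-1,-0.12,-0.073,0,-0.157],[-1,-0.15,-0.091,0,-0.157]]]' 20
cat > where.py <<'E'
from h import *
s=robot.observe();T=R.from_euler("xyz",s["tool_rot"])
print(s["time"],s["tool_rot"],s["opening"],s["contact_force"],"shift",T.inv().apply(np.array([.5338,.0541,.150])-s["tool_pos"]).round(4))
E
python3 where.py
```

```text
time: 0.52
tool_pos: [0.2872, 0.3572, 0.2344]
tool_rot: [-3.141, -0.0, 2.958]
contact_force: [0.8, 0.4, 0.4]
opening: 0.0634
grip_force: 0.0
0.5167 [-3.14114655e+00 -3.59128710e-04  2.95761562e+00] 0.06336916087269251 [0.76922717 0.37154849 0.42358376] shift [-0.2979 -0.2528  0.0844]
```

```bash
python3 -m jog '[[[-1,-0.03,-0.0253,0,0],[-1,-0.06,-0.0506,0,0],[-1,-0.09,-0.0758,0,0],[-1,-0.12,-0.101,0,0],[-1,-0.149,-0.1264,0,0]]]'
python3 -m jog '[[[-1,-0.03,-0.0253,0,0],[-1,-0.06,-0.0506,0,0],[-1,-0.09,-0.0758,0,0],[-1,-0.12,-0.101,0,0],[-1,-0.149,-0.1264,0,0]]]'
python3 -m jog '[[[-1,0,0,0,0],[-1,0,0,0,0],[-1,0,0,0,0]]]'; python3 where.py
```

```text
time: 0.93
tool_pos: [0.4108, 0.2052, 0.2346]
tool_rot: [-3.142, -0.0, 2.957]
contact_force: [1.4, 2.1, -0.1]
opening: 0.0299
grip_force: 0.0
time: 1.35
tool_pos: [0.5341, 0.0535, 0.2344]
tool_rot: [3.142, -0.001, 2.956]
contact_force: [0.6, 0.8, -0.0]
opening: 0.0008
grip_force: 0.0
time: 1.6
tool_pos: [0.5326, 0.0556, 0.2341]
tool_rot: [3.141, -0.002, 2.956]
contact_force: [-0.0, 1.3, 0.3]
opening: 0.0002
grip_force: 0.0
1.6 [ 3.14133969e+00 -1.76778906e-03  2.95622642e+00] 0.00016821561030244605 [-0.031632    1.27195562  0.33634474] shift [-0.0016 -0.0013  0.0841]
```

```bash
python3 -m jog '[[[-1,-0.001,-0.001,0.028,0],[-1,-0.0015,-0.0013,0.056,0],[-1,-0.0015,-0.0013,0.084,0],[-1,-0.0015,-0.0013,0.084,0],[-1,-0.0015,-0.0013,0.084,0]]]'; python3 where.py
python3 - <<'E'
from h import *
v=[]
for n,(x,y,w,h) in {"top":(200,195,180,150),"scene":(170,130,180,150)}.items():
    v.append(cv2.resize(robot.read_camera(n)[y:y+h,x:x+w,::-1],None,fx=2.2*1,fy=2.2,interpolation=cv2.INTER_CUBIC))
cv2.imwrite("pics/above.png",np.hstack(v))
E
```

```text
time: 2.02
tool_pos: [0.5331, 0.0551, 0.1503]
tool_rot: [-3.141, -0.003, 2.959]
contact_force: [0.9, -0.4, 0.7]
opening: 0.0005
grip_force: 0.0
2.0167 [-3.14139575e+00 -3.07239379e-03  2.95860811e+00] 0.0005300613695293903 [ 0.91010719 -0.39611052  0.65430378] shift [-0.0008 -0.0009  0.0003]
```

View pics/above.png

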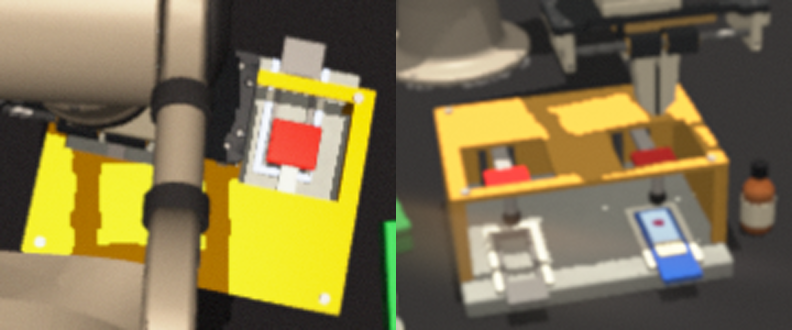

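The scene view (right half) shows the closed fingertips at about (657,112), above the window. The red pad is below them at (655,158), and the hand is clear of the guard and bottle. I'll descend to about 5 mm above the pad.

```bash
python3 -m jog '[[[-1,-0.0005,-0.0005,0.015,0],[-1,-0.0005,-0.0005,0.03,0],[-1,-0.0005,-0.0005,0.043,0],[-1,-0.0005,-0.0005,0.043,0],[-1,-0.0005,-0.0005,0.043,0]]]'; python3 where.py
```

```text
time: 2.53
tool_pos: [0.5355, 0.0535, 0.1091]
tool_rot: [3.141, 0.002, 2.957]
contact_force: [0.9, -0.2, 0.6]
opening: 0.0003
grip_force: 0.0
2.5333 [3.14128651e+00 1.59106122e-03 2.95714633e+00] 0.0003316318198738319 [ 0.85134859 -0.23399235  0.64032697] shift [ 0.0017  0.0003 -0.0409]
```

```bash
python3 -m jog '[[[-1,0,0,0.004,0],[-1,0,0,0.008,0],[-1,0,0,0.012,0],[-1,0,0,0.015,0],[-1,0,0,0.015,0]]]'; python3 where.py
```

```text
time: 2.95
tool_pos: [0.5353, 0.0532, 0.0926]
tool_rot: [3.141, 0.001, 2.957]
contact_force: [2.8, -0.0, 1.9]
opening: 0.0007
grip_force: 1.2
2.95 [3.14134419e+00 8.50436929e-04 2.95668801e+00] 0.0006596462307640368 [ 2.83811759 -0.00742519  1.94669629] shift [ 0.0016  0.0006 -0.0574]
```

```bash
python3 -m jog '[[[-1,0,0,0.002,0],[-1,0,0,0.004,0],[-1,0,0,0.006,0],[-1,0,0,0.008,0],[-1,0,0,0.008,0]]]'
```

```text
time: 3.37
tool_pos: [0.535, 0.0533, 0.0847]
tool_rot: [3.141, 0.0, 2.957]
contact_force: [0.7, -0.1, 5.7]
opening: 0.0004
grip_force: 2.8
```

```bash
python3 -m jog '[[[-1,0,0,0.0005,0],[-1,0,0,0.001,0],[-1,0,0,0.0015,0],[-1,0,0,0.0015,0],[-1,0,0,0.0015,0]]]'
```

```text
time: 3.78
tool_pos: [0.535, 0.0533, 0.0839]
tool_rot: [3.141, 0.0, 2.957]
contact_force: [-0.2, 0.4, 8.3]
opening: 0.0003
grip_force: 4.3
```

The force slope is now stiff (about 3 N/mm), so the foot is on the slide. I'll press slightly more and hold.

```bash
python3 -m jog '[[[-1,0,0,0.0005,0],[-1,0,0,0.001,0],[-1,0,0,0.001,0],[-1,0,0,0.001,0],[-1,0,0,0.001,0]]]'
python3 -m jog '[[[-1,0,0,0,0],[-1,0,0,0,0],[-1,0,0,0,0],[-1,0,0,0,0],[-1,0,0,0,0]]]'
python3 - <<'E'
from h import *
cv2.imwrite("pics/press.png",cv2.resize(robot.read_camera("scene")[150:270,180:350,::-1],None,fx=4,fy=4,interpolation=cv2.INTER_CUBIC))
E
```

```text
time: 4.2
tool_pos: [0.535, 0.0533, 0.0832]
tool_rot: [3.141, 0.001, 2.957]
contact_force: [-1.3, -0.0, 12.0]
opening: 0.0004
grip_force: 5.5
time: 4.62
tool_pos: [0.535, 0.0533, 0.0832]
tool_rot: [3.141, 0.001, 2.957]
contact_force: [-1.2, 0.7, 12.3]
opening: 0.0002
grip_force: 5.5
```

View pics/press.png

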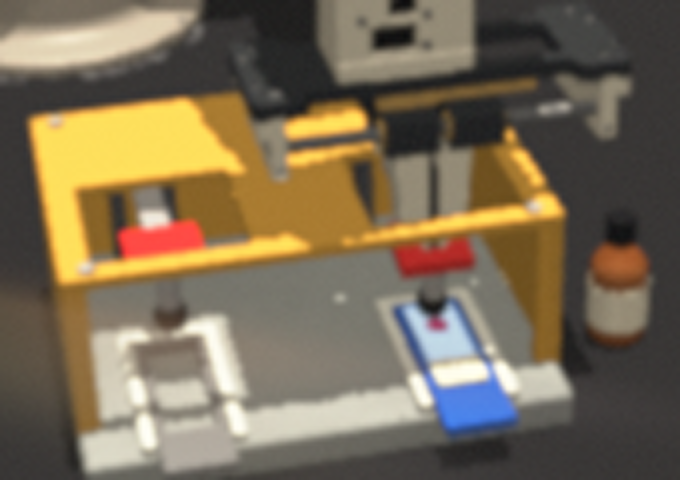

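The left lever's foot at (432,300) rests on the slide by the pink spot. The right pad (160,238) is still up, and the hand is clear of the guard. I'll hold for 2.1 s more, then release.

```bash
J='python3 -m jog'
python3 -m jog '[[[-1,0,0,0,0],[-1,0,0,0,0],[-1,0,0,0,0],[-1,0,0,0,0],[-1,0,0,0,0]]]' >/dev/null
python3 -m jog '[[[-1,0,0,0,0],[-1,0,0,0,0],[-1,0,0,0,0],[-1,0,0,0,0],[-1,0,0,0,0]]]' >/dev/null
python3 -m jog '[[[-1,0,0,0,0],[-1,0,0,0,0],[-1,0,0,0,0],[-1,0,0,0,0],[-1,0,0,0,0]]]' >/dev/null
python3 -m jog '[[[-1,0,0,0,0],[-1,0,0,0,0],[-1,0,0,0,0],[-1,0,0,0,0],[-1,0,0,0,0]]]' >/dev/null
python3 -m jog '[[[-1,0,0,0,0],[-1,0,0,0,0],[-1,0,0,0,0],[-1,0,0,0,0],[-1,0,0,0,0]]]'
python3 -m jog '[[[-1,0,0,-0.004,0],[-1,0,0,-0.008,0],[-1,0,0,-0.012,0],[-1,0,0,-0.016,0],[-1,0,0,-0.02,0]]]'
python3 -m jog '[[[-1,0,0,-0.005,0],[-1,0,0,-0.01,0],[-1,0,0,-0.015,0],[-1,0,0,-0.02,0],[-1,0,0,-0.025,0]]]'
python3 where.py
```

```text
time: 6.75
tool_pos: [0.5349, 0.0533, 0.0831]
tool_rot: [3.141, 0.001, 2.957]
contact_force: [-2.4, 0.7, 11.9]
opening: 0.0003
grip_force: 5.5
time: 7.17
tool_pos: [0.5344, 0.0533, 0.1022]
tool_rot: [-3.141, -0.001, 2.957]
contact_force: [0.5, 0.1, 0.2]
opening: 0.0003
grip_force: 0.3
time: 7.58
tool_pos: [0.5347, 0.0533, 0.1276]
tool_rot: [3.142, -0.0, 2.957]
contact_force: [0.3, -0.1, -0.1]
opening: 0.0004
grip_force: 0.0
7.5833 [ 3.14157238e+00 -3.37940606e-04  2.95682756e+00] 0.00040235072607179356 [ 0.25741057 -0.13582775 -0.05107963] shift [ 0.0011  0.0006 -0.0224]
```

```bash
python3 -m jog '[[[-1,0,0,-0.025,0],[-1,0,0,-0.05,0],[-1,0,0,-0.075,0],[-1,0,0,-0.1,0],[-1,0,0,-0.11,0]]]'
python3 -m jog '[[[-1,0.03,0.025,0,0],[-1,0.06,0.05,0,0],[-1,0.09,0.075,0,0],[-1,0.12,0.1,0,0],[-1,0.14,0.12,0,0]]]'
python3 -m jog '[[[-1,0,0,0,0],[-1,0,0,0,0],[-1,0,0,0,0],[-1,0,0,0,0],[-1,0,0,0,0]]]'
python3 - <<'E'
from h import *
v=[cv2.resize(robot.read_camera(n)[y:y+h,x:x+w,::-1],None,fx=2,fy=2) for n,(x,y,w,h) in {"top":(190,190,200,160),"scene":(170,130,200,160)}.items()]
cv2.imwrite("pics/end.png",np.hstack(v))
E
```

```text
time: 8.0
tool_pos: [0.536, 0.0532, 0.241]
tool_rot: [3.141, 0.005, 2.957]
contact_force: [1.4, 0.5, -0.4]
opening: 0.0005
grip_force: 0.0
time: 8.42
tool_pos: [0.4166, 0.1984, 0.2368]
tool_rot: [-3.141, -0.002, 2.957]
contact_force: [0.9, 0.5, -0.2]
opening: 0.0002
grip_force: 0.0
time: 8.83
tool_pos: [0.4199, 0.1961, 0.237]
tool_rot: [-3.141, -0.0, 2.955]
contact_force: [-0.4, -0.1, 0.2]
opening: 0.0002
grip_force: 0.0
```

View pics/end.png

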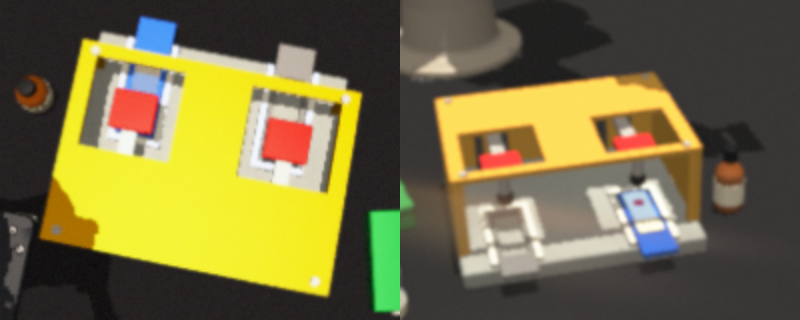

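Both pads are back up (top view (133,110) and (287,142)). The carriers and bottle are unmoved, and the hand is clear.

```bash
python3 -c "
from cell import robot
print(robot.hand_in())"
```

```text
the job is handed in; nothing more can be done
None
```

I pressed the left (loaded) station's lever onto the slide at about 12 N for about 2.5 s, let it back up, drew the hand clear without any sign of touching the guard, and handed the job in at about 9 s; no verdict was returned.

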